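# Clear the roof panel and tuck the flashing under its cover plate

### The arm

A 6-joint arm with a two-finger parallel gripper is mounted at the origin on the work surface. World frame = base frame: x ahead of the robot, y to its left, z up, the work surface at z = 0. Lengths are in m, angles in rad, forces in N, time in s.
With the tool pointing down it reaches from about 0.2 to 0.875 m from the base axis. Payload 3.4 kg.
Tool frame: the origin (TCP) lies between the finger pads; the fingertips stand 25 mm ahead of it and the grasp point (between the pads) lies 6 mm ahead of it (r.nose_length is the z of the fingertips in the tool frame, in m); z points along the fingers, y is the line along which they close (so a half turn about z gives the same grasp; the last joint's range is limited). The gripper opens to 94 mm and grips with 3 to 60 N. Pads are 16 mm wide; open, the fingers measure 119 mm over their backs; the gripper's body (75 mm by 177 mm) begins 78 mm behind the grasp point.
Start: joints at [0.996, 0.276, 1.505, -0, 1.361, -0.121], TCP at [0.252, 0.517, 0.23] pointing down, gripper open.
Joint ranges: [-2.89, 2.89], [-0.75, 2.08], [0.22, 2.7], [-1.18, 4.32], [0.11, 2.71], [-2.7, 2.7]. Speed limits (rad/s): [2.57, 2.57, 3.14, 3.14, 3.14, 3.14].

### API

Orientations are given as a unit quaternion [w, x, y, z].
In Python, from plant import r, gripper_to, inverse_kinematics, vision, models, telemetry gives the robot as it stands. Calls block until the motion is done:
- r.move_to(position, orientation): joint-space move of the TCP to a pose.
- r.move_l(position, rot=None, vel=0.15, guard=None): straight line of the TCP; rot=None keeps the orientation; vel is the mean speed in m/s. With guard (N) it stops when the force on the tool has changed by that much, and returns True; else False.
- r.movej(angles): joint-space move.
- gripper_to(opening, f_grip=None): finger opening in m; f_grip is the grip in N (None keeps the last); returns when the fingers have stopped.
- r.hold(seconds).
- inverse_kinematics(position, orientation): joint angles nearest the present ones, or None.
- vision.snapshot(name): name is "scene" or "side" or "wrist"; returns the picture (384x512x3 uint8, red, green, blue); there is no depth.
- vision.get_calibration(name): a dict with "fx", "fy", "cx", "cy" (pixels), "D" ([k1, k2, p1, p2, k3] as OpenCV has them; the pictures are not rectified), "position" and "orientation" of the camera in the world. Camera axes: x right, y down, z forward; pixel columns grow to the right and rows downward; lengths in m; the calibration is good to about 2 mm. A picture is of the moment at which its call begins: read the wrist's pose just before it. get_calibration takes no time and is no camera call; for the wrist camera it gives the pose at the moment of the call.
A pose or a line that the arm cannot do raises r.PlanningError and nothing moves.
- r.sign_off(): hands the job in; it is judged then, once.
Trained networks look in the newest picture that a camera, given by its name, has taken for a name from the list of things; names that differ only in an ending like _2 or _b are one class to them, and where a whole thing is asked for, a point or a joint stands for the part that bears it (a point fixed in the world has none). Each returns a list of dicts, best first, with "score" (0 to 1); they miss things now and then, are a little off and sometimes report something else, mostly with a low value. They report only what shows in the picture. A call takes as long as a camera call.
- models.boxes_of(thing, camera): "at" ([x, y, z] in m, in world coordinates, good to about 4 mm: the middle of the surface that is visible of it).
- models.regions_of(thing, camera): "pixels" (384x512 bool, what is visible of it).
- models.mark_of(thing, camera): "at" ([x, y, z] in m, in world coordinates, good to about 4 mm: a listed point, or the origin of a listed thing).
Readings, each from a call of its own:
- telemetry.current_t(): time.
- telemetry.current_joints(): joint angles.
- telemetry.current_dq(): joint speeds.
- telemetry.current_joint_efforts(): joint torques, N m.
- telemetry.current_ee_pos(): TCP position.
- telemetry.current_tool_rot(): TCP orientation.
- telemetry.current_wrist_force(): force on the tool from outside, world axes, zero at the start.
- telemetry.current_torque(): the same for the moment, N m.
- telemetry.current_opening(): finger opening in m.
- telemetry.current_finger_force(): force on a finger pad.
Only numpy, scipy, OpenCV 4.12 (cv2) and the standard library are available. Lean on these libraries where they do the work, as an engineer would, in place of code of your own. Each camera call takes 0.05 s, during which the arm holds its last target. There are 200 camera calls.

### The job

Clear the two sealant tins off the roof panel by standing each upright in an empty cell of its own in the divided crate. Then take the aluminium flashing by its standing seam and slide its front edge about 30 mm in under the overlapping cover plate, centred and square to it, without lifting the plate, and press the flashing firmly flat on the board; finish while still holding it pressed down. Leave everything else where it stands.

Things in the scene. Friction and masses are not known exactly. Their poses are not given: they have to be found in the camera images.
- panel: Fixed roof panel: plywood board 300 (x) x 240 (y) x 18 mm lying on the bench. Origin: centre of its underside. Its x axis points away from the robot, z up. The near part of the top (x -150 to +20 mm) is open; a dark cover plate laps over the far part.
- panel_lip (a point): Point on the board's top (18 mm above the bench) straight below the middle of the cover plate's near edge, at x = +20 mm of the panel; axes as the panel's. The plate's underside is 10 mm above. The space under it is open for 110 mm beyond the edge, between wooden cheeks 200 mm apart that begin 10 mm in from the edge.
- lap (a joint): Hinge of the cover plate: dark steel, 110 (x) x 220 (y) x 3 mm, 0.3 kg, hinged along its far edge. 0 = lying in place, parallel to the board; grows in rad as the near edge lifts. Only its weight keeps it down.
- strip: Flashing: loose aluminium sheet 110 (x) x 150 (y) x 4 mm, about 0.25 kg, lying flat on the bench to one side of the panel, with an upright standing seam on it. Origin: centre of its underside; x points to the front edge (the one to tuck in), z up.
- strip_front (a point): Middle of the flashing's front edge, at its underside: 55 mm ahead of the origin in the flashing's x.
- strip_seam (a point): Top middle of the standing seam: 8 mm thick (x), 120 mm long (y), its top 40 mm above the underside of the sheet (36 mm above the sheet). It stands 20 mm behind the origin, 75 mm behind the front edge. The grip for the fingers.
- crate: Fixed open plywood crate 150 x 150 x 60 mm with 2 x 2 cells, each 67 mm square inside, walls 5 mm, floor 5 mm thick. Origin: centre of its underside; z up. Crate and flashing may stand on either side of the panel.
- cell0 (a point): Centre of the floor of a crate cell (5 mm above the crate's underside), at x -36, y -36 mm from the crate's origin.
- cell1 (a point): Centre of the floor of a crate cell (5 mm above the crate's underside), at x -36, y 36 mm from the crate's origin.
- cell2 (a point): Centre of the floor of a crate cell (5 mm above the crate's underside), at x 36, y -36 mm from the crate's origin.
- cell3 (a point): Centre of the floor of a crate cell (5 mm above the crate's underside), at x 36, y 36 mm from the crate's origin. A tin already stands in this cell.
- tin_a: Loose sealant tin, cylinder 48 mm across, 100 mm tall, 0.2 kg, standing on the open part of the panel. Origin: centre of its underside, z up.
- tin_b: Second tin just like it, also on the open part of the panel. Origin: centre of its underside.
- tin_c: Third tin of the same size, already in a cell of the crate; leave it. Origin: centre of its underside.
- bolt_l: Bystander: steel bolt standing on its head, 30 mm across, 70 mm tall. Origin at its foot.
- bolt_r: Bystander: another such bolt.
- pot: Bystander: white open pot, 70 mm across, 70 mm tall. Origin at its foot.
- flask: Bystander: white bottle, 56 mm across, 130 mm tall. Origin at its foot.

How it is judged:
By the outcome, as a careful person would: the job done as asked, in the order asked, and still so for the second after the job is handed in, while the arm keeps its last pose, push and grip.
It also fails if it takes over 72 s, if anything falls off the work surface, if the arm or the gripper's body presses on something with over 40 N, if the wrist force passes 120 N, or if a joint passes its speed limit or range.

## Working session

There is one attempt and no reset: what is moved stays moved. The work goes in short steps, each a Python script; the robot and the scene stay as the last script left them, time stands still between calls to the robot, and variables do not carry over. Pictures are saved under pics/ and viewed, at most 10 in all, crops included, and the job is handed in when it is done.

```bash
ls; mkdir -p pics
python3 - <<'E'
from plant import r, vision, models, telemetry
import cv2, numpy as np
ims=[]
for c in ("scene","side"):
    im=vision.snapshot(c); ims.append(im)
    k=vision.get_calibration(c); print(c,np.round(k["position"],3),np.round(k["orientation"],3))
    cv2.imwrite(f"pics/{c}0.png",im[:,:,::-1])
    for t in ("panel","panel_lip","strip","strip_front","strip_seam","crate","cell0","cell1","cell2","cell3","tin_a","bolt_l","pot","flask"):
        print(c,t,[(np.round(d["at"],3).tolist(),round(d["score"],2)) for d in models.mark_of(t,c)])
print(telemetry.current_t(), r.nose_length, telemetry.current_tool_rot())
E
```

```text
pics
scene [ 1.213 -0.197  0.67 ] [-0.325  0.729  0.548 -0.251]
scene panel [([0.556, -0.018, -0.004], 0.84)]
scene panel_lip [([0.578, -0.023, 0.017], 0.62)]
scene strip [([0.46, -0.338, -0.002], 0.85)]
scene strip_front [([0.514, -0.357, 0.001], 0.82)]
scene strip_seam [([0.443, -0.334, 0.041], 0.82)]
scene crate [([0.51, 0.325, 0.001], 0.59), ([0.498, 0.022, 0.02], 0.19)]
scene cell0 [([0.462, 0.354, 0.003], 0.91), ([0.537, 0.365, 0.006], 0.74), ([0.473, 0.282, 0.008], 0.6), ([0.543, 0.291, 0.005], 0.55)]
scene cell1 [([0.462, 0.354, 0.003], 0.91), ([0.537, 0.365, 0.006], 0.74), ([0.473, 0.282, 0.008], 0.6), ([0.543, 0.291, 0.005], 0.55)]
scene cell2 [([0.462, 0.354, 0.003], 0.91), ([0.537, 0.365, 0.006], 0.74), ([0.473, 0.282, 0.008], 0.6), ([0.543, 0.291, 0.005], 0.55)]
scene cell3 [([0.462, 0.354, 0.003], 0.91), ([0.537, 0.365, 0.006], 0.74), ([0.473, 0.282, 0.008], 0.6), ([0.543, 0.291, 0.005], 0.55)]
scene tin_a [([0.531, 0.364, 0.005], 0.63), ([0.454, -0.084, 0.015], 0.62), ([0.497, 0.022, 0.02], 0.58)]
scene bolt_l [([0.673, 0.246, 0.0], 0.54), ([0.694, -0.27, -0.002], 0.51
[... 1103 characters left out ...]
7], 0.89), ([0.478, 0.284, 0.005], 0.67), ([0.539, 0.369, 0.004], 0.6), ([0.502, 0.018, 0.014], 0.44), ([0.669, 0.245, 0.001], 0.38)]
side cell3 [([0.466, 0.354, 0.004], 0.93), ([0.547, 0.292, 0.007], 0.89), ([0.478, 0.284, 0.005], 0.67), ([0.539, 0.369, 0.004], 0.6), ([0.502, 0.018, 0.014], 0.44), ([0.669, 0.245, 0.001], 0.38)]
side tin_a [([0.453, -0.084, 0.019], 0.9), ([0.501, 0.021, 0.012], 0.87), ([0.534, 0.365, 0.004], 0.87)]
side bolt_l [([0.692, -0.27, 0.004], 0.73), ([0.671, 0.247, 0.001], 0.45)]
side pot [([0.668, 0.362, -0.0], 0.78), ([0.558, -0.018, -0.002], 0.16)]
side flask [([0.665, -0.367, -0.002], 0.81)]
1.5 0.025 [2.32940746e-05 2.24942201e-01 9.74372108e-01 3.72433718e-05]
```

```bash
cd pics; python3 -c "
import cv2
cv2.imwrite('b.png',cv2.vconcat([cv2.imread('scene0.png'),cv2.imread('side0.png')])[:, :]) if 0 else None
a=cv2.hconcat([cv2.imread('scene0.png'),cv2.imread('side0.png')]);cv2.imwrite('b.png',cv2.resize(a,(800,300)))"
```

```text
(no output)
```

View pics/side0.png

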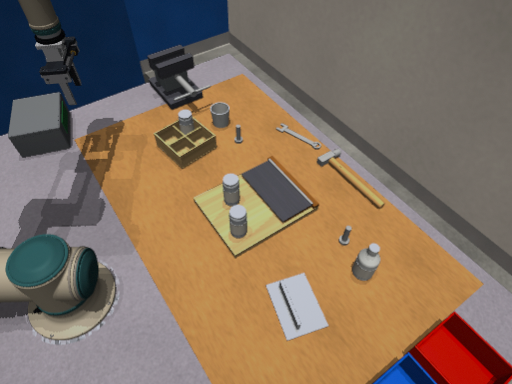

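View pics/scene0.png

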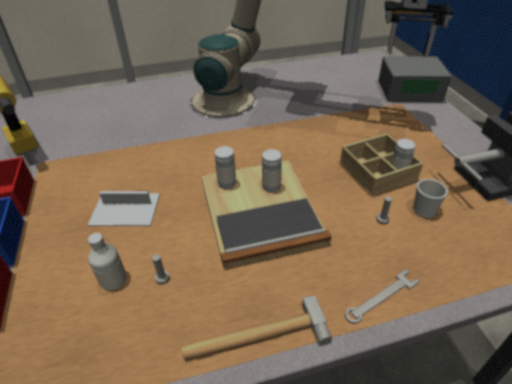

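```bash
cat > h.py <<'E'
from plant import r, gripper_to, inverse_kinematics, vision, models, telemetry
import numpy as np, cv2
from scipy.spatial.transform import Rotation as R
def quat(deg):
    "tool down, fingers closing along world heading deg; half turn chosen for the smaller last joint"
    best=None
    for a in (deg,deg+180):
        t=np.radians(a); y=np.array([np.cos(t),np.sin(t),0]); z=np.array([0,0,-1.])
        x,yy,zz,w=R.from_matrix(np.c_[np.cross(y,z),y,z]).as_quat(); q=np.array([w,x,yy,zz])
        j=inverse_kinematics([.5,0.0,.25],q)
        if j is not None and (best is None or abs(j[5])<best[0]): best=(abs(j[5]),q)
    return best[1]
def stat(s=""):
    print(s,"t %.1f"%telemetry.current_t(),"p",np.round(telemetry.current_ee_pos(),4),"F",np.round(telemetry.current_wrist_force(),1),"open %.4f"%telemetry.current_opening(),"ff",np.round(telemetry.current_finger_force(),1))
def tin(src,dst,deg):
    q=quat(deg)
    r.move_to([*src,.24],q); stat("over")
    r.move_l([*src,.104],vel=.2); gripper_to(.03,25); stat("grip")
    r.move_l([*src,.25],vel=.25)
    r.move_to([*dst,.25],q); stat("cell")
    print(r.move_l([*dst,.092],vel=.15,guard=8)); stat("down")
    gripper_to(.062); r.move_l([*dst,.25],vel=.25); stat("up")
E
python3 - <<'E'
from h import *
tin([.4995,.0215],[.5466,.2934],8)
im=vision.snapshot("side"); cv2.imwrite("pics/side1.png",cv2.resize(im[90:270,120:360,::-1],None,fx=2,fy=2))
print([(np.round(d["at"],3).tolist(),round(d["score"],2)) for d in models.mark_of("tin_a","side")])
E
```

```text
over t 3.5 p [0.4995 0.0223 0.24  ] F [0.4 0.1 0.4] open 0.0938 ff 0.0
grip t 5.1 p [0.4997 0.0215 0.1041] F [0.4 0.2 0.7] open 0.0476 ff 25.0
cell t 6.9 p [0.5465 0.292  0.2492] F [ 0.2  0.3 -0.6] open 0.0474 ff 25.0
True
down t 8.0 p [0.5456 0.292  0.091 ] F [0.1 0.5 5.6] open 0.0473 ff 25.0
up t 9.2 p [0.5458 0.2931 0.2487] F [ 0.   0.2 -0.8] open 0.0624 ff 0.0
[([0.454, -0.08, 0.016], 0.83), ([0.549, 0.293, 0.001], 0.74), ([0.533, 0.366, 0.002], 0.6)]
```

```bash
python3 - <<'E'
from h import *
gripper_to(.094)
tin([.4535,-.083],[.4654,.3546],98)
gripper_to(.094)
for n,p in (("panel",[.46,-.02,.36]),("strip",[.42,-.33,.34])):
    r.move_to(p,quat(0 if n=="panel" else -17)); r.hold(.3)
    k=vision.get_calibration("wrist"); im=vision.snapshot("wrist")
    np.savez(f"{n}.npz",im=im,**{a:np.array(b) for a,b in k.items()}); cv2.imwrite(f"pics/w_{n}.png",im[:,:,::-1])
    print(n,np.round(k["position"],3),np.round(R.from_quat(np.roll(k["orientation"],-1)).as_matrix(),2).tolist())
    for t in ("panel","panel_lip","strip","strip_front","strip_seam"):
        print(t,[(np.round(d["at"],3).tolist(),round(d["score"],2)) for d in models.mark_of(t,"wrist")])
vision.snapshot("side")
print([(np.round(d["at"],3).tolist(),round(d["score"],2)) for d in models.mark_of("tin_a","side")])
stat()
E
python3 -c "
import cv2
a=cv2.hconcat([cv2.imread('pics/w_panel.png'),cv2.imread('pics/w_strip.png')]);cv2.imwrite('pics/w2.png',cv2.resize(a,(800,300)))"
```

```text
over t 11.4 p [ 0.454  -0.0825  0.2401] F [ 0.4  0.9 -0.6] open 0.0942 ff 0.0
grip t 13.1 p [ 0.4535 -0.083   0.104 ] F [-1.2  0.5  1.5] open 0.0473 ff 25.0
cell t 15.4 p [0.4659 0.3535 0.2498] F [ 0.2 -0.3 -1.5] open 0.0475 ff 25.0
True
down t 16.5 p [0.4642 0.3535 0.091 ] F [-0.6 -1.1  5.2] open 0.0476 ff 25.0
up t 17.7 p [0.4646 0.3542 0.2487] F [-0.5 -0.4 -0.9] open 0.0621 ff 0.0
panel [0.46  0.054 0.514] [[1.0, 0.0, 0.0], [0.0, -0.97, -0.26], [0.0, 0.26, -0.97]]
panel [([0.555, -0.025, -0.0], 0.8)]
panel_lip [([0.574, -0.02, 0.019], 0.59), ([0.563, -0.022, 0.001], 0.56)]
strip [([0.458, -0.339, -0.002], 0.63)]
strip_front [([0.51, -0.358, -0.003], 0.82)]
strip_seam [([0.439, -0.334, 0.038], 0.98)]
strip [ 0.442 -0.259  0.494] [[0.96, -0.28, -0.07], [-0.29, -0.92, -0.25], [0.0, 0.26, -0.97]]
panel []
panel_lip []
strip [([0.46, -0.342, 0.0], 0.94)]
strip_front [([0.513, -0.357, -0.001], 0.94)]
strip_seam [([0.444, -0.336, 0.039], 0.69)]
[([0.463, 0.352, 0.004], 0.87), ([0.533, 0.365, 0.001], 0.74), ([0.546, 0.294, 0.003], 0.53)]
 t 22.7 p [ 0.42 -0.33  0.34] F [ 0.   0.3 -0.1] open 0.0945 ff 0.0
```

View pics/w2.png

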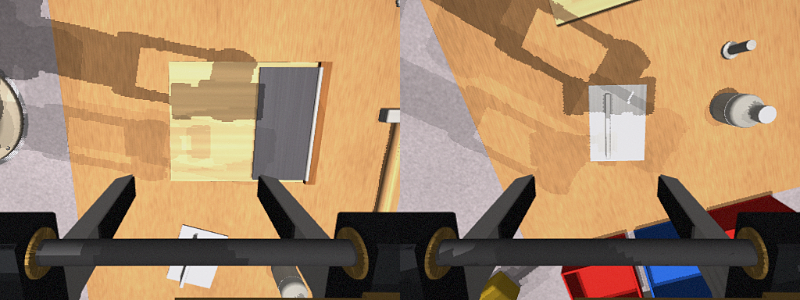

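```bash
cat > fit.py <<'E'
import numpy as np, cv2
from scipy.spatial.transform import Rotation as R
def fit(n,z,lo,hi,win):
    d=np.load(n); im=cv2.cvtColor(d["im"],cv2.COLOR_RGB2HSV)
    m=cv2.inRange(im,lo,hi); w=np.zeros_like(m); w[win[1]:win[3],win[0]:win[2]]=255; m&=w
    m=cv2.morphologyEx(m,cv2.MORPH_CLOSE,np.ones((7,7))); m=cv2.morphologyEx(m,cv2.MORPH_OPEN,np.ones((5,5)))
    c=max(cv2.findContours(m,0,cv2.CHAIN_APPROX_NONE)[0],key=cv2.contourArea).astype(float)
    K=np.array([[d["fx"],0,d["cx"]],[0,d["fy"],d["cy"]],[0,0,1]],float)
    u=cv2.undistortPoints(c,K,d["D"].astype(float)).reshape(-1,2)
    ray=np.c_[u,np.ones(len(u))]@R.from_quat(np.roll(d["orientation"],-1)).as_matrix().T
    P=d["position"]+ray*((z-d["position"][2])/ray[:,2])[:,None]
    q=P[:,:2]*1000
    box=cv2.boxPoints(cv2.minAreaRect(q.astype(np.float32)))
    # robust line on each side
    L=[]
    for i in range(4):
        a,b=box[i],box[(i+1)%4]; e=(b-a)/np.linalg.norm(b-a); nn=np.array([-e[1],e[0]])
        s=(q-a)@e; h=np.abs((q-a)@nn); k=(h<6)&(s>12)&(s<np.linalg.norm(b-a)-12)
        vx,vy,x,y=cv2.fitLine(q[k].astype(np.float32),cv2.DIST_HUBER,0,.5,.01).ravel()
        L.append((np.round([x,y],1).tolist(),round(float(np.degrees(np.arctan2(vy,vx))),2),int(k.sum())))
    print(n,"box",np.round(box,1).tolist()); [print("  line",l) for l in L]
    v=cv2.cvtColor(d["im"],cv2.COLOR_RGB2BGR); v[m>0]=(v[m>0]*.5+[0,100,0]).astype(np.uint8); return v
if __name__=="__main__":
    a=fit("panel.npz",.031,(0,0,20),(180,90,130),(310,60,440,240))
    b=fit("strip.npz",.004,(0,0,110),(180,60,255),(220,90,330,220))
    cv2.imwrite("pics/fit.png",np.hstack([a[50:260,180:470],b[50:260,180:470]]))
E
python3 fit.py
```

```text
panel.npz box [[574.2000122070312, -149.5], [683.0, -150.39999389648438], [685.0999755859375, 85.5], [576.2000122070312, 86.4000015258789]]
  line ([617.7000122070312, -149.60000610351562], 0.09, 37)
  line ([683.2999877929688, -26.799999237060547], 89.46, 138)
  line ([628.0, 85.5999984741211], -0.11, 60)
  line ([576.2999877929688, -25.700000762939453], 89.5, 136)
strip.npz box [[386.70001220703125, -398.70001220703125], [493.1000061035156, -429.1000061035156], [534.4000244140625, -284.6000061035156], [427.8999938964844, -254.1999969482422]]
  line ([441.70001220703125, -413.6000061035156], -16.91, 54)
  line ([510.6000061035156, -365.0], 73.97, 82)
  line ([477.70001220703125, -269.1000061035156], -15.71, 59)
  line ([409.79998779296875, -320.6000061035156], 73.73, 81)
```

View pics/fit.png

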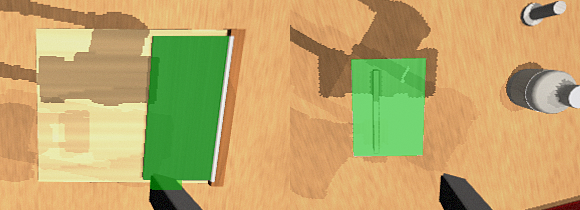

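```bash
cat >> h.py <<'E'
def shot(n,cam="wrist"):
    k=vision.get_calibration(cam); im=vision.snapshot(cam)
    np.savez(f"{n}.npz",im=im,**{a:np.array(b) for a,b in k.items()}); cv2.imwrite(f"pics/{n}.png",im[:,:,::-1])
E
python3 - <<'E'
from h import *
s=[.442,-.3355]; q=quat(-16.2)
gripper_to(.04)
r.move_to([*s,.12],q); r.move_l([*s,.033],vel=.12,guard=8); stat("seam")
gripper_to(0,50); stat("grip")
r.move_l([*s,.12],vel=.15); stat("lift")
r.move_to([.576-.09-.01,-.022,.10],quat(-.3)); r.hold(.3)
r.move_l([.576-.09-.01,-.022,.065],vel=.1); r.hold(.3); stat("pre")
shot("pre"); shot("pre_side","side")
for c in ("wrist","side"):
  for t in ("panel_lip","strip","strip_front","strip_seam"):
    print(c,t,[(np.round(d["at"],4).tolist(),round(d["score"],2)) for d in models.mark_of(t,c)])
E
```

```text
seam t 25.4 p [ 0.4426 -0.3361  0.0339] F [0.5 1.  0. ] open 0.0400 ff 0.0
grip t 26.1 p [ 0.4418 -0.3355  0.0332] F [-1.5  0.5  3. ] open 0.0074 ff 50.0
lift t 26.8 p [ 0.4414 -0.3349  0.1191] F [-0.6 -0.2 -3.1] open 0.0077 ff 50.0
pre t 29.1 p [ 0.4764 -0.0221  0.0655] F [ 0.2  0.2 -2.6] open 0.0076 ff 50.0
wrist panel_lip [([0.575, -0.0183, 0.0232], 0.75)]
wrist strip [([0.4955, -0.0223, 0.0318], 0.7)]
wrist strip_front [([0.5499, -0.0227, 0.027], 0.81)]
wrist strip_seam [([0.4734, -0.0242, 0.071], 0.68)]
side panel_lip [([0.5758, -0.0196, 0.0203], 0.76)]
side strip [([0.5369, 0.3691, 0.0045], 0.59)]
side strip_front [([0.5519, -0.0236, 0.0329], 0.84)]
side strip_seam [([0.4765, -0.0248, 0.0707], 0.91), ([0.5511, -0.0224, 0.0367], 0.52)]
```

View pics/pre.png

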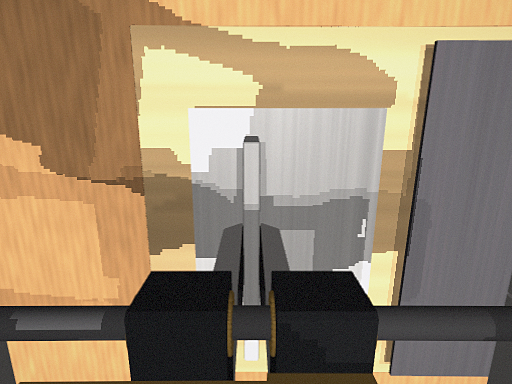

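Run:
```python
import numpy as np, cv2
from scipy.spatial.transform import Rotation as R
d=np.load("pre.npz"); K=np.array([[d["fx"],0,d["cx"]],[0,d["fy"],d["cy"]],[0,0,1]],float)
g=cv2.cvtColor(d["im"],cv2.COLOR_RGB2GRAY).astype(float); hsv=cv2.cvtColor(d["im"],cv2.COLOR_RGB2HSV)
def W(px,z):
    u=cv2.undistortPoints(np.array(px,float).reshape(-1,1,2),K,d["D"].astype(float)).reshape(-1,2)
    ray=np.c_[u,np.ones(len(u))]@R.from_quat(np.roll(d["orientation"],-1)).as_matrix().T
    return ((d["position"]+ray*((z-d["position"][2])/ray[:,2])[:,None])*1000)[:,:2]
print("sheet TL,TR,front-low",W([[190,107],[386,107],[372,290]],.0365).round(1).tolist())
print("board TL, left low, top right",W([[131,26],[149,270],[500,26]],.018).round(1).tolist())
print("plate top L, R, near low",W([[436,41],[508,41],[393,370]],.031).round(1).tolist())
# row-wise subpixel edges: saturation drop wood->plate / sheet
S=hsv[:,:,1].astype(int)
def edges(rows,c0,c1,z,name,thr):
    P=[]
    for y in rows:
        row=S[y,c0:c1]; k=np.where((row[:-1]<thr)!=(row[1:]<thr))[0]
        if len(k): P.append([c0+k[-1 if name=="sheet" else -1]+.5,y])
    w=W(P,z); f=cv2.fitLine(w.astype(np.float32),cv2.DIST_HUBER,0,.3,.01).ravel()
    print(name,len(P),"yaw",np.degrees(np.arctan2(f[1],f[0]))%180-90,"x at y=-22:",f[2]+(-22-f[3])*f[0]/f[1])
edges(range(115,285,5),330,400,.0365,"sheet",50)
edges(range(60,290,5),400,470,.031,"plate",90)
```

```text
sheet TL,TR,front-low [[443.1, 52.7], [551.1, 52.1], [553.9, -61.3]]
board TL, left low, top right [[408.6, 97.3], [405.3, -56.2], [618.3, 95.9]]
plate top L, R, near low [[576.5, 86.1], [614.9, 85.7], [576.8, -128.6]]
sheet 34 yaw -0.19997406 x at y=-22: 551.35406
plate 46 yaw -0.89630127 x at y=-22: 574.74207
```

Run:
```python
from h import *
x,y=.4764,-.0225; q=quat(-.4)
print(r.move_l([x,y,.047],rot=q,vel=.04,guard=5)); stat("touch")
z=telemetry.current_ee_pos()[2]
r.move_l([x,y,z+.002],vel=.03); stat("raised")
print(r.move_l([.531,y,z+.002],vel=.05,guard=10)); r.hold(.2); stat("in")
print(r.move_l([.531,y,z-.002],vel=.02,guard=6)); stat("down")
shot("in"); shot("in_scene","scene"); vision.snapshot("side")
for c in ("wrist","side","scene"):
  for t in ("panel_lip","strip_front","strip_seam","lap"):
    print(c,t,[(np.round(d["at"],4).tolist(),round(d["score"],2)) for d in models.mark_of(t,c)])
```

```text
True
touch t 30.0 p [ 0.4765 -0.0224  0.0508] F [0.4 0.1 2.1] open 0.0077 ff 50.0
raised t 30.2 p [ 0.4761 -0.0225  0.0524] F [ 1.3 -0.3 -2.3] open 0.0077 ff 50.0
False
in t 31.7 p [ 0.5307 -0.0225  0.0528] F [ 0.2  0.  -1.6] open 0.0077 ff 50.0
True
down t 31.9 p [ 0.5313 -0.0226  0.0507] F [0.5 1.  4. ] open 0.0079 ff 50.0
wrist panel_lip [([0.5768, -0.0186, 0.0185], 0.74), ([0.5298, -0.0235, 0.0561], 0.21)]
wrist strip_front []
wrist strip_seam [([0.5316, -0.0218, 0.06], 0.68)]Traceback (most recent call last):
  File "<stdin>", line 11, in <module>
ValueError: it knows: bolt, cell, crate, flask, panel, panel_lip, pot, strip, strip_front, strip_seam, tin
```

View pics/in.png

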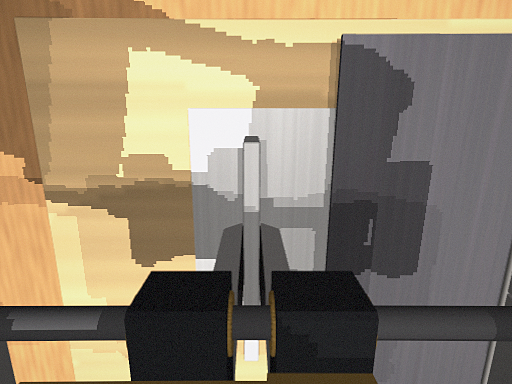

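View pics/in_scene.png

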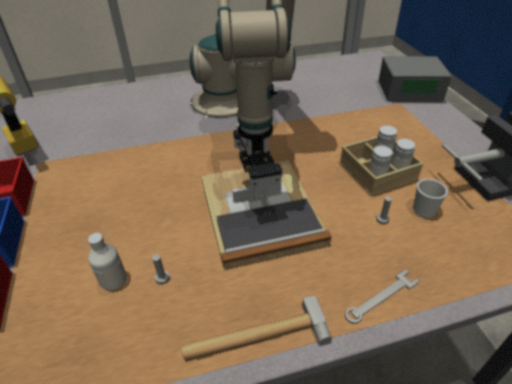

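Run:
```python
import numpy as np, cv2
from scipy.spatial.transform import Rotation as R
def W(d,px,z):
    K=np.array([[d["fx"],0,d["cx"]],[0,d["fy"],d["cy"]],[0,0,1]],float)
    u=cv2.undistortPoints(np.array(px,float).reshape(-1,1,2),K,d["D"].astype(float)).reshape(-1,2)
    ray=np.c_[u,np.ones(len(u))]@R.from_quat(np.roll(d["orientation"],-1)).as_matrix().T
    return ((d["position"]+ray*((z-d["position"][2])/ray[:,2])[:,None])*1000)[:,:2]
def col(d,c,r0,r1,ch=None):   # strongest vertical gradient, sub-pixel, at column c
    a=cv2.GaussianBlur(d["im"].astype(float),(5,3),0)[r0:r1,c]; g=np.abs(np.diff(a,axis=0)).sum(1)
    k=int(g.argmax()); k0,k1=max(k-2,0),k+3; return r0+.5+float((np.arange(k0,min(k1,len(g)))*g[k0:k1]).sum()/g[k0:k1].sum())
d=np.load("panel.npz"); 
for c in (225,250,280):
    t=col(d,c,68,92); b=col(d,c,222,242); print("panel col",c,round(t,1),round(b,1),W(d,[[c,t],[c,b]],.018).round(1).tolist())
d=np.load("in.npz")
for c in (120,200,300): t=col(d,c,8,30); print("board top",round(t,1),W(d,[[c,t]],.018).round(1).tolist())
for c in (380,430,480): t=col(d,c,27,46); print("plate top",round(t,1),W(d,[[c,t]],.031).round(1).tolist())
for c in (200,225,270,300,320): t=col(d,c,98,118); print("sheet top",round(t,1),W(d,[[c,t]],.022).round(1).tolist())
```

```text
panel col 225 78.3 231.4 [[421.9, 97.1], [417.0, -141.6]]
panel col 250 72.5 231.4 [[458.4, 105.2], [458.4, -141.7]]
panel col 280 78.5 231.4 [[502.3, 97.0], [508.0, -141.7]]
board top 17.6 [[463.3, 97.6]]
board top 27.1 [[505.0, 92.9]]
board top 19.1 [[557.7, 96.4]]
plate top 33.4 [[595.6, 86.5]]
plate top 33.1 [[620.2, 86.3]]
plate top 33.2 [[644.6, 86.0]]
sheet top 107.8 [[503.6, 51.8]]
sheet top 107.8 [[517.4, 51.7]]
sheet top 107.6 [[542.2, 51.7]]
sheet top 107.7 [[558.7, 51.5]]
sheet top 107.6 [[569.7, 51.5]]
```

Run:
```python
from h import *
x,y,z=.5313,-.0225,.0507
for i in range(14):
    z-=.001; r.move_l([x,y,z],vel=.02); r.hold(.15); f=telemetry.current_wrist_force()
    print(round(z,4),np.round(f,1),np.round(telemetry.current_ee_pos(),4))
    if f[2]>22: break
r.hold(1); stat("end"); shot("fin")
```

```text
0.0497 [-2.5 -0.   7.7] [ 0.5314 -0.0226  0.0507]
0.0487 [-4.5 -0.  14.9] [ 0.5313 -0.0226  0.0506]
0.0477 [-6.   0.8 21.2] [ 0.5313 -0.0226  0.0506]
0.0467 [-8.   0.9 29. ] [ 0.5314 -0.0226  0.0506]
end t 34.8 p [ 0.5313 -0.0226  0.0506] F [-7.   0.5 28.6] open 0.0074 ff 50.0
```

```bash
python3 -c "
from h import *
print(r.sign_off()); stat()"
```

```text
the job is handed in; nothing more can be done
None
the job is handed in; nothing more can be done
```

The job is handed in at about 35 s: both tins are upright in crate cells 1 and 2, and the flashing is tucked about 30 mm under the cover plate, centred to within about 1–2 mm and square to within about 0.5°, with no sign of the plate lifting, and was held pressed at about 28 N as I signed off.

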